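# Clip the red spanner onto the snap hook

### The job

Pick up the red spanner with the ring eye, press its eye down over the nose of the brass snap hook against the sprung gate until the eye passes inside and the gate snaps shut behind it, then let go and wait until the spanner hangs still from the hook. Keep the gripper itself off the hook and its stand, press gently (under 15 N) since the hook's exact height must be found by feel, do not drop or throw the spanner, and leave the other things on the bench where they are.

Things in the scene. Friction and masses are not known exactly. Their poses are not given: they have to be found in the camera images.
- spanner: Red-handled spanner, about 180 g, 153 mm long, lying flat. Origin: underside, mid length. Local x runs along it to the eye, z up. Handle to grip: 20 wide, 26 mm high, x = -45 to +33 mm, balance at x = 0; open jaw at the other end, 36 mm wide, to x = -77 mm. It lies on the black plate, whose top is 12 mm above the table.
- eye (a point): Centre of the spanner's steel ring eye: 55 mm along x from the spanner's origin, 13 mm above its underside; axes as the spanner's, z through the hole. Inside radius 17 mm, outside 25 mm, made of 8 mm round bar. The eye's end bar has its axis 21 mm beyond this centre, away from the handle.
- blue_spanner: Blue-handled spanner of like size with a solid round steel head instead of an eye: a bystander on the same plate. The two may swap places.
- stand: Fixed stand with the snap hook: grey base 100 x 120 x 10 mm, aluminium post 30 x 30 mm, 272 mm high. Origin: underside of the base, on the post's axis. Local x points from the hook's nose to the post, z up. A black clamp block on the post carries the hook; it is set up to 16 mm higher or lower than nominal each time, NOT measured: feel or look for it. It does not give under load.
- saddle_nominal (a point): Fixed to the stand, axes as the stand's: 60 mm from the post's axis, 180 mm above its origin. If the hook sits at its middle height (true height +-16 mm) this is the middle of the saddle, the top of the hook's bottom bar. The hook is a U of 10 mm brass bar in the stand's x-z plane, open upward, 40 mm clear inside; the spine bar stands beside the post, the nose bar away from it.
- nose_nominal (a point): Fixed to the stand: the free top end of the hook's nose bar if the hook sits at its middle height (true height +-16 mm): 25 mm before the saddle point (away from the post) and 42 mm above it. The eye goes over this nose from above, lying flat, with the handle pointing away from the post (spanner x along the stand's x).
- entry_nominal (a point): Fixed to the stand (true height +-16 mm): on the shut gate's axis, 12 mm from the nose bar's axis towards the post, 36 mm above the saddle. Best line for the axis of the eye's end bar, pressed straight down: it meets the gate 7 mm above this point, slips past the gate's tip some 25 to 29 mm below it and bottoms on the saddle 32 mm below it.
- gate (a joint): Angle (rad) of the hook's steel gate, 7 mm bar across the mouth, hinged at the spine, tip at the nose: 0 shut, up to 1.25 swung down into the hook; it opens only downward. A spring shuts it: near the tip it takes about 2.5 N to start, 4 to 9 N (more and more sideways, away from the post) as the eye slips past at about 0.8; it then snaps back to 0 above the eye's bar.
Things that resemble listed ones, but are neither listed nor needed, are in the scene too. What is shaped like the spanner but purple is not meant.

How it is judged (in metres and radians):
On the way, in this order (a step that is already met when the one before it is completed fails the run):
1. the spanner is picked up clear of the plate (height (world z) of eye above 0.09 m), for 0.2 s.
2. the spanner's eye presses the gate open (value of joint gate above 0.45 rad and contact force between spanner and stand above 0.8 N and horizontal distance between eye and saddle_nominal below 0.05 m), for 0.05 s.
At the end, for the whole second after the job is handed in: The spanner is released and hangs still (under 0.05 m/s) from the snap hook by its eye, handle downward (its long axis within 0.45 rad of vertical), the eye's centre within 35 mm horizontally of the saddle point and 138 to 184 mm above the stand's foot, and the gate shut (under 0.1 rad) (value of joint gate below 0.1 rad and horizontal distance between eye and saddle_nominal below 0.035 m and z of eye in the frame of stand between 0.138 and 0.184 m and contact force between spanner and stand above 0.4 N and angle between spanner's own x axis and vertical below 0.45 rad and linear speed of spanner below 0.05 m/s and height (world z) of spanner above 0.07 m); the robot touches nothing.
It fails at once if the spanner is pressed on the hook or its stand with more than 15 N while gripped (contact force between spanner and stand above 15 N and contact force between the fingers and spanner above 5 N).
It fails at once if the gripper or arm touches the snap hook or its stand (contact force between the arm and stand above 1.5 N).
It fails at once if the fingers touch the snap hook or its stand (contact force between the fingers and stand above 1.5 N).
It fails at once if the spanner flies at over 1.6 m/s (dropped or thrown) (linear speed of spanner above 1.6 m/s).
It fails at once if another thing on the bench is moved by more than 30 mm (distance of any of blue_spanner, step_clamp, wood_strip, collet, collet_nut, meter, bar_clamp, oil from where it was at the start of the episode above 0.03 m).
It also fails if it takes over 70 s, if anything falls off the work surface, if the arm or the gripper's body presses on something with over 40 N, if the wrist force passes 120 N, or if a joint passes its speed limit or range.

### The arm

A 6-joint arm with a two-finger parallel gripper is mounted at the origin on the work surface. World frame = base frame: x ahead of the robot, y to its left, z up, the work surface at z = 0. Lengths are in m, angles in degrees, forces in N, time in s.
With the tool pointing down it reaches from about 0.25 to 0.725 m from the base axis. Payload 9.7 kg.
Tool frame: the origin (TCP) lies between the finger pads; the fingertips stand 19 mm ahead of it and the grasp point (between the pads) is the TCP; z points along the fingers, y is the line along which they close (so a half turn about z gives the same grasp; the last joint's range is limited). The gripper opens to 85 mm and grips with 20 to 120 N. Pads are 22 mm wide; open, the fingers measure 114 mm over their backs; the gripper's body (76 mm by 85 mm) begins 54 mm behind the grasp point. The pads swing forward as they close: fully open they stand 13 mm farther back than shut.
Start: joints at [-70.588, 4.979, 10.078, 95.1, 0, 90], TCP at [0.183, -0.519, 0.25] pointing down, gripper open.
Joint ranges: [-179.16, 179.16], [-48.56, 103.87], [-65.8, 70.77], [-126.05, 130.52], [-82.76, 87.17], [-180, 180]. Speed limits (degrees/s): [127.2, 127.2, 147.25, 180, 180, 180].

### API

Orientations are given as [roll, pitch, yaw] about the fixed x, y, z axes, in that order (R = Rz(yaw) Ry(pitch) Rx(roll)).
In Python, from workcell import telemetry, camera, calibration, workorder gives the robot as it stands.
- The arm moves only by the tool play_rows, never from a script. Its argument "increments" is a list of rows, each a list of 3 entries, a list of its own where there are three numbers: the shift along the tool's x, y, z in mm, then the turn, a rotation vector about the tool's x, y, z in degrees, then the closure, from 0 (fully open) to 1 (shut). In form: [[[x, y, z], [ax, ay, az], jaw], ...]. A call has 1 to 20 rows; each row is the pose to reach, as a shift and turn from the pose commanded when the call began, along the tool's axes at that moment; what a row does not reach only later rows make up. A row lasts 1/10 s, in which the tool goes at most 50 mm and 8.59 degrees, less where a joint would pass 70% of its speed; a pose out of reach is approached as far as the arm can. A call with a gripper value outside its range is refused whole. The fingers move at their own pace and stop on an object; "grip_force" is the grip in N (left out, the last holds). Time passes only in rows, so rows that repeat a pose let the fingers close. It gives the time, the measured TCP pose, the force, the opening and the grip force at its end, in the units of the state.
- telemetry.get_obs(): the state, without advancing time (a new reading comes with each control period).
- camera(name): name is "side" or "top"; returns (picture, depth): 420x560x3 uint8, red, green, blue; 420x560 float32, m along the optical axis (not along the pixel's ray), 0 where there is no reading.
- calibration(name): a dict with "vertical_fov" (degrees; the focal length in pixels is half the picture's height over the tangent of half this angle, whatever the lens; pixels are square), "cx", "cy" (the principal point, pixels), "k1" (the pictures are not rectified: a ray, as slopes to the right and down, at radius r is drawn at 1 + k1 r^2 times it, then the intrinsics apply), "rvec" (rotation vector, rad) and "tvec" (3), from world to camera coordinates, as OpenCV has them. Camera axes: x right, y down, z forward; pixel columns grow to the right and rows downward; lengths in m; the calibration is good to about 2 mm. A picture is of the moment at which its call begins. calibration takes no time and is no camera call.
- workorder.job_done(): hands the job in; it is judged then, once.
The state is a dict: "time": time; "q": joint angles; "qd": joint speeds; "joint_efforts": joint torques, N m; "ee_pos": TCP position; "tcp_rot": TCP orientation; "wrist_force": force on the tool from outside, world axes, zero at the start; "torque": the same for the moment, N m; "opening": finger opening in m; "grasp_force": force on a finger pad.
Only numpy, scipy, OpenCV 4.12 (cv2) and the standard library are available. Lean on these libraries where they do the work, as an engineer would, in place of code of your own. Each camera call takes 0.05 s, during which the arm holds its last target. There are 200 camera calls.

## Working session

There is one attempt and no reset: what is moved stays moved. The work goes in short steps, Python scripts to look and compute and a tool call to move; the robot and the scene stay as the last step left them, time stands still between calls to the robot, and variables do not carry over. Pictures are saved under pics/ and viewed, at most 10 in all, crops included, and the job is handed in when it is done.

Besides the shell and the picture viewer there is one more tool, called after "Request:" as name(argument=value, ...), one argument or row to a line, values as JSON. play_rows: Moves the arm, as the interface text tells. Its arguments: {"type":"object","properties":{"increments":{"type":"array"},"grip_force":{"type":"number"}},"required":["increments"]}

```bash
mkdir -p pics
cat > h.py <<'E'
import numpy as np, cv2, sys
sys.path.insert(0,'.')
from workcell import telemetry, camera, calibration, workorder
def shot(n):
    im,d=camera(n); np.savez('/tmp/%s.npz'%n,im=im,d=d); return im,d
def load(n):
    z=np.load('/tmp/%s.npz'%n); return z['im'],z['d']
def world(n,u,v,depth=None,z=None):
    c=calibration(n); f=210/np.tan(np.radians(c['vertical_fov'])/2)
    R=cv2.Rodrigues(np.array(c['rvec'],float))[0]; t=np.array(c['tvec'],float).ravel()
    a,b=(u-c['cx'])/f,(v-c['cy'])/f; x,y=a,b
    for _ in range(20):
        s=1+c['k1']*(x*x+y*y); x,y=a/s,b/s
    r=R.T@np.array([x,y,1.]); o=-R.T@t
    return o+r*(depth if z is None else (z-o[2])/r[2])
E
python3 - <<'E'
from h import *
for n in('top','side'):
    im,d=shot(n); cv2.imwrite('pics/%s1.png'%n,im[:,:,::-1])
    print(calibration(n))
print(telemetry.get_obs())
E
```

```text
{'vertical_fov': 49.21617280061658, 'cx': 274.5577411298958, 'cy': 214.41729203615185, 'k1': -0.11193529385066936, 'rvec': array([ 2.18823119, -2.17969398,  0.06623932]), 'tvec': array([-0.0138112 ,  0.41192109,  1.17600548])}
{'vertical_fov': 53.551898261053886, 'cx': 282.85295203802747, 'cy': 207.26767199796126, 'k1': -0.022688340019412005, 'rvec': array([ 0.80656455, -2.64583181,  0.98670845]), 'tvec': array([0.32044096, 0.29119833, 0.96270975])}
{'time': 0.1, 'q': array([-7.05885847e+01,  5.01026012e+00,  1.00409496e+01,  9.50966780e+01,
        4.64811844e-04,  9.00002450e+01]), 'qd': array([-0.08881245, -0.10358286,  0.14697599,  0.02102376,  0.03393594,
        0.11170516]), 'joint_efforts': array([ 2.27722394e-04, -5.21558654e+01,  4.65654337e+01,  1.60969736e-02,
       -7.09746757e-06, -4.31899892e-06]), 'ee_pos': array([ 0.18274497, -0.51859617,  0.24964926]), 'tcp_rot': array([-1.79934011e+02, -4.64529352e-04,  1.94111698e+01]), 'wrist_force': array([ 0.40475331, -0.93932929, -0.08049924]), 'torque': array([ 0.00180534, -0.03742508, -0.02796216]), 'grasp_force': 0.0, 'opening': 0.0853838986256754}
```

View pics/top1.png

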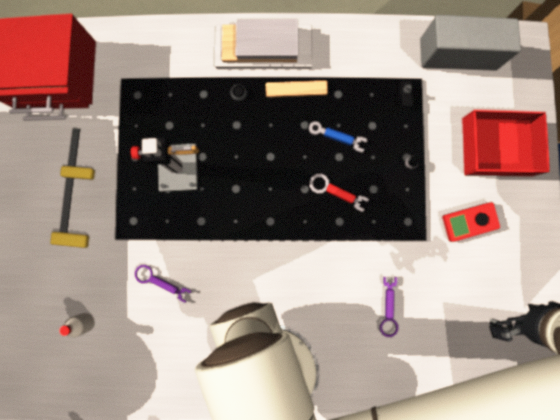

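View pics/side1.png

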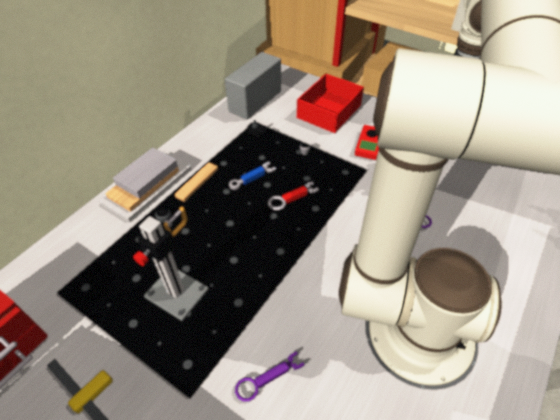

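Top view: the red spanner has its ring eye at (319,184) and its jaw at (362,203). The blue one with the solid head is at (316,128)-(362,144), and the purple ones at (160,283) and (390,305) are not meant. The stand's base is at about (178,172), with the hook at (185,149). I'll enlarge the red spanner and the hook.

Run:
```python
from h import *
im,d=load('top'); im2,d2=load('side')
a=cv2.resize(im[165:220,295:380],None,fx=4.5,fy=4.5,interpolation=2)
b=cv2.resize(im[125:200,125:210],None,fx=4.5,fy=4.5,interpolation=2)
c=cv2.resize(im2[190:325,125:215],None,fx=4.4,fy=4.4,interpolation=2)
o=np.zeros((600,800,3),np.uint8); o[:a.shape[0],:a.shape[1]]=a; o[255:255+b.shape[0],:b.shape[1]]=b; o[:594,390:390+396]=c
cv2.imwrite('pics/crop1.png',o[:,:,::-1])
# red mask PCA
hsv=cv2.cvtColor(im,cv2.COLOR_RGB2HSV)
m=((hsv[...,0]<8)|(hsv[...,0]>172))&(hsv[...,1]>150)&(hsv[...,2]>80); m[:165]=0;m[220:]=0;m[:,:295]=0;m[:,380:]=0
v,u=np.nonzero(m); P=np.array([world('top',a,b,z=.037) for a,b in zip(u,v)])[:,:2]
c0=P.mean(0); w,V=np.linalg.eigh(np.cov(P.T)); print('handle',c0,np.degrees(np.arctan2(V[1,1],V[0,1])),4*np.sqrt(w)*np.sqrt(.75), np.median(d[m]))
print('depthz',np.median([world('top',a,b,depth=d[b,a])[2] for a,b in zip(u,v)]))
for p in [(319,184),(316,128)]: print(p,world('top',*p,z=.025))
# point cloud of hook
for n,dd in(('top',d),('side',d2)):
  r=(slice(125,200),slice(125,215)) if n=='top' else (slice(190,325),slice(125,215))
  vv,uu=np.mgrid[r]; pts=np.array([world(n,a,b,depth=dd[b,a]) for a,b in zip(uu.ravel(),vv.ravel())])
  np.save('/tmp/pc_%s.npy'%n,np.c_[uu.ravel(),vv.ravel(),pts])
  k=pts[(pts[:,2]>.1)]; print(n,len(k),k.min(0),k.max(0))
```

```text
handle [ 0.46572058 -0.18108157] 64.83131036293244 [0.02385171 0.07526706] 1.1698169
depthz 0.0364125803587928
(319, 184) [ 0.49043329 -0.12681363  0.025     ]
(316, 128) [ 0.63812456 -0.11972143  0.025     ]Traceback (most recent call last):
  File "<stdin>", line 18, in <module>
  File "h.py", line 9, in world
    c=calibration(n); f=210/np.tan(np.radians(c['vertical_fov'])/2)
ValueError: time passes only in moves, steps and waits
```

View pics/crop1.png

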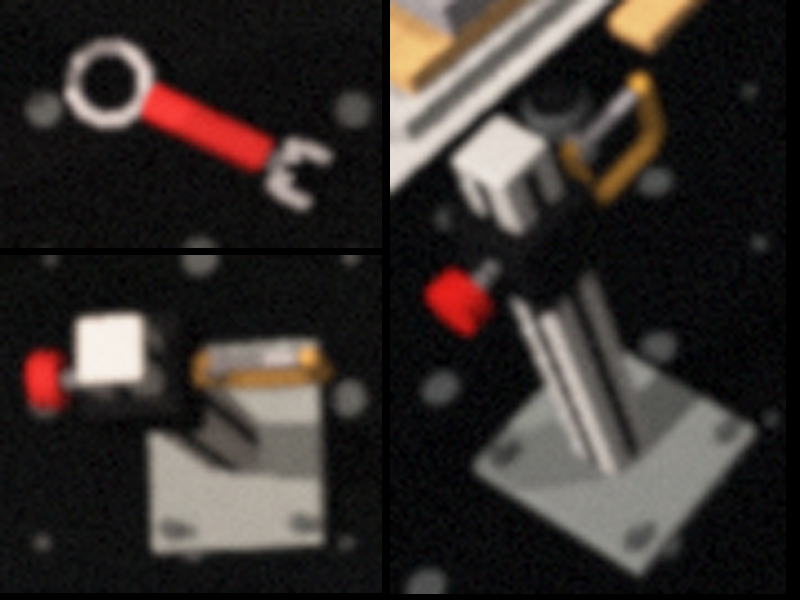

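The enlarged crop confirms the red spanner has the open ring eye, at top (319,184). The hook's nose tip is at top (193.9,147.9) and side (181.8,208.6), with the post's top centre at top (149.4,145.9). Next I'll locate the stand and the nose.

```bash
sed -i 's/^def world/import functools\ncalibration=functools.lru_cache(None)(calibration)\ndef world/' h.py
python3 - <<'E'
from h import *
def T(x,y): return 125+x/4.5,125+(y-255)/4.5
def S(x,y): return 125+(x-390)/4.4,190+y/4.4
im,d=load('top'); im2,d2=load('side')
dep=lambda n,D,p: world(n,*p,depth=D[int(round(p[1])),int(round(p[0]))])
for k,p in dict(post=(110,349),p1=(76,315),p2=(144,315),p3=(144,381),p4=(78,383),nose=(310,358),gatemid=(262,358),spine=(205,365)).items():
    print(k,dep('top',d,T(*p)),world('top',*T(*p),z=.284))
for p in[(324,543),(152,553),(320,338),(148,430)]: print('base',dep('top',d,T(*p)),world('top',*T(*p),z=.022))
for k,p in dict(nose=(640,82),bot_near=(607,195),gate=(610,115),spine=(573,150)).items(): print('side',k,dep('side',d2,S(*p)))
for p in[(473,465),(640,575),(757,430)]: print('sbase',world('side',*S(*p),z=.022))
for p in[(452,160),(500,117),(548,150),(497,185)]: print('stop',world('side',*S(*p),z=.284), dep('side',d2,S(*p)))
# triangulate nose
def ray(n,p): a=world(n,*p,depth=.5);b=world(n,*p,depth=1.);return a,(b-a)/np.linalg.norm(b-a)
a,r=ray('top',T(310,358)); b,s=ray('side',S(640,82))
t=np.linalg.lstsq(np.c_[r,-s],b-a,rcond=None)[0]; print('tri',a+r*t[0],b+s*t[1])
for n,D,sl in(('top',d,(slice(135,200),slice(160,203))),):
  vv,uu=np.mgrid[sl]; P=np.array([world(n,x,y,depth=D[y,x]) for x,y in zip(uu.ravel(),vv.ravel())])
  k=P[P[:,2]>.15]; print(len(k),np.percentile(k,[2,50,98],axis=0))
E
```

```text
post [0.53420356 0.24384268 0.28180199] [0.53371996 0.24321107 0.284     ]
p1 [0.61445204 0.34288843 0.01109353] [0.54966318 0.25959236 0.284     ]
p2 [0.55801882 0.23775296 0.24767834] [0.54940613 0.22792147 0.284     ]
p3 [0.52106883 0.22997455 0.27292676] [0.51881257 0.22698853 0.284     ]
p4 [0.52991735 0.27528712 0.22558823] [0.51806324 0.25758655 0.284     ]
nose [0.53658921 0.15749361 0.24914845] [0.52909704 0.15098434 0.284     ]
gatemid [0.53733633 0.18094632 0.24605462] [0.52917581 0.17295021 0.284     ]
spine [0.53363766 0.20761482 0.24819708] [0.52605957 0.19905103 0.284     ]
base [0.47787931 0.19103023 0.01391788] [0.47688592 0.18959152 0.022     ]
base [0.4724252  0.29340712 0.00976058] [0.47098211 0.29018403 0.022     ]
base [0.59881379 0.19555695 0.01510335] [0.59726192 0.19430171 0.022     ]
base [0.51117192 0.24674182 0.20065208] [0.54317586 0.29443107 0.022     ]
side nose [0.5380407  0.15984604 0.24711319]
side bot_near [0.53276175 0.20029106 0.20482633]
side gate [0.53620154 0.18285828 0.24632956]
side spine [0.53385053 0.20949366 0.24887623]
sbase [0.59135362 0.29636083 0.022     ]
sbase [0.47066518 0.29288615 0.022     ]
sbase [0.47621154 0.19223135 0.022     ]
stop [0.54831901 0.25984538 0.284     ] [0.76966142 0.14775391 0.00970465]
stop [0.54867697 0.23033694 0.284     ] [0.54843247 0.23047476 0.28430278]
stop [0.51699618 0.23195359 0.284     ] [0.52224667 0.22881666 0.27706935]
stop [0.52154029 0.25858933 0.284     ] [0.52365082 0.25745607 0.2812402 ]
tri [0.53737232 0.15817397 0.24550566] [0.53885201 0.15926504 0.24602753]
500 [[ 0.33198073 -0.02027198  0.15673748]
 [ 0.53548364  0.21829403  0.24295805]
 [ 0.55658343  0.23262506  1.2009315 ]]
```

Request:
play_rows(
  increments=[
    [[20,-12,5],[0,0,-3],0],
    [[60,-36,15],[0,0,-8],0],
    [[100,-60,30],[0,0,-13],0],
    [[140,-85,45],[0,0,-18],0],
    [[180,-109,60],[0,0,-23],0],
    [[220,-133,75],[0,0,-28],0],
    [[260,-157,90],[0,0,-33],0],
    [[300,-181,105],[0,0,-38],0],
    [[340,-205,120],[0,0,-42],0],
    [[370,-224,130],[0,0,-44.5],0],
    [[390,-236,135],[0,0,-45.7],0],
    [[390,-236,135],[0,0,-45.7],0],
    [[390,-236,135],[0,0,-45.7],0],
    [[390,-236,135],[0,0,-45.7],0],
  ],
)

```text
time: 1.5
ee_pos: [0.4718, -0.1672, 0.1155]
tcp_rot: [180.0, 0.0, 65.1]
wrist_force: [0.4, 0.0, 0.1]
opening: 0.0856
grasp_force: 0.0
```

Run:
```python
from h import *
o=telemetry.get_obs(); print({k:o[k] for k in('time','ee_pos','tcp_rot','wrist_force','q')})
im,d=shot('side'); im2,_=shot('top')
o=np.hstack([cv2.resize(im[130:260,220:370],(450,390),interpolation=2),cv2.resize(im2[130:245,270:385],(345,345),interpolation=2)[:390] if 0 else cv2.copyMakeBorder(cv2.resize(im2[130:245,270:385],(345,345),interpolation=2),0,45,0,0,0)])
cv2.imwrite('pics/above.png',o[:,:,::-1])
```

```text
{'time': 1.5, 'ee_pos': array([ 0.4717777 , -0.1671898 ,  0.11547558]), 'tcp_rot': array([1.79997240e+02, 1.11423197e-02, 6.50510634e+01]), 'wrist_force': array([0.36265099, 0.00559175, 0.13316581]), 'q': array([-1.95074061e+01, -2.28234158e+00, -1.22218626e+01,  8.00587882e+01,
       -1.13538214e-02,  9.54415300e+01])}
```

View pics/above.png

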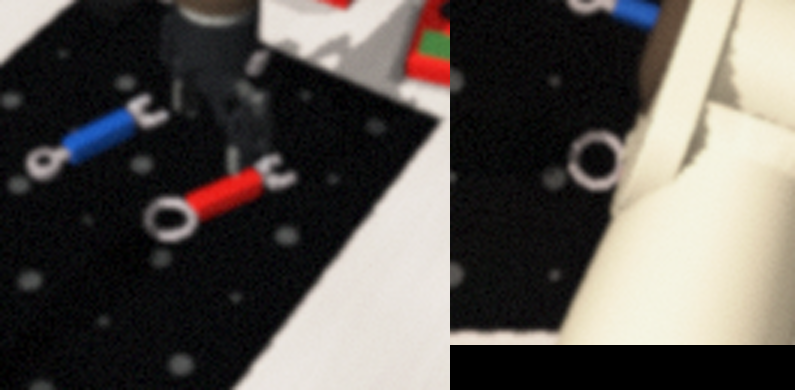

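The side crop shows the open fingers above and behind the red handle at (225,195), with the blue spanner well clear. I'll go down and grip.

Request:
play_rows(
  increments=[
    [[0,0,10],[0,0,0],0],
    [[0,0,25],[0,0,0],0],
    [[0,0,40],[0,0,0],0],
    [[0,0,55],[0,0,0],0],
    [[0,0,68],[0,0,0],0],
    [[0,0,76],[0,0,0],0],
    [[0,0,80],[0,0,0],0],
    [[0,0,81],[0,0,0],0],
    [[0,0,81],[0,0,0],0.4],
    [[0,0,81],[0,0,0],0.6],
    [[0,0,81],[0,0,0],0.8],
    [[0,0,81],[0,0,0],1],
    [[0,0,81],[0,0,0],1],
    [[0,0,81],[0,0,0],1],
    [[0,0,81],[0,0,0],1],
    [[0,0,81],[0,0,0],1],
    [[0,0,81],[0,0,0],1],
  ],
  grip_force=80,
)

```text
time: 3.3
ee_pos: [0.4726, -0.1667, 0.0349]
tcp_rot: [179.9, -0.0, 65.1]
wrist_force: [1.0, 1.0, 5.3]
opening: 0.0184
grasp_force: 79.1
```

Request:
play_rows(
  increments=[
    [[0,0,-5],[0,0,0],1],
    [[0,0,-15],[0,0,0],1],
    [[0,0,-30],[0,0,0],1],
    [[0,0,-50],[0,0,0],1],
    [[0,0,-75],[0,0,0],1],
    [[0,0,-100],[0,0,0],1],
    [[0,0,-125],[0,0,0],1],
    [[0,0,-150],[0,0,0],1],
    [[0,0,-175],[0,0,0],1],
    [[0,0,-200],[0,0,0],1],
    [[0,0,-225],[0,0,0],1],
    [[0,0,-243],[0,0,0],1],
    [[0,0,-255],[0,0,0],1],
    [[0,0,-260],[0,0,0],1],
    [[0,0,-260],[0,0,0],1],
    [[0,0,-260],[0,0,0],1],
    [[0,0,-260],[0,0,0],1],
  ],
  grip_force=120,
)

```text
time: 5.0
ee_pos: [0.472, -0.1665, 0.2933]
tcp_rot: [-179.9, 0.0, 65.1]
wrist_force: [0.8, -0.5, -2.3]
opening: 0.0177
grasp_force: 117.5
```

Run:
```python
from h import *
o=telemetry.get_obs(); print(o['ee_pos'],o['tcp_rot'],o['wrist_force'],o['torque'],o['opening'])
im,d=shot('side'); im2,_=shot('top')
cv2.imwrite('pics/lift.png',np.hstack([cv2.resize(im[60:260,200:400],(400,400),interpolation=2),cv2.resize(im2[80:280,220:420],(400,400),interpolation=2)])[:,:,::-1])
```

```text
[ 0.47195129 -0.166465    0.29333132] [-1.79913867e+02  1.05771417e-02  6.51118257e+01] [ 0.79031183 -0.49149243 -2.25445431] [ 0.03766087 -0.00228974  0.00164625] 0.01774509715836851
```

View pics/lift.png

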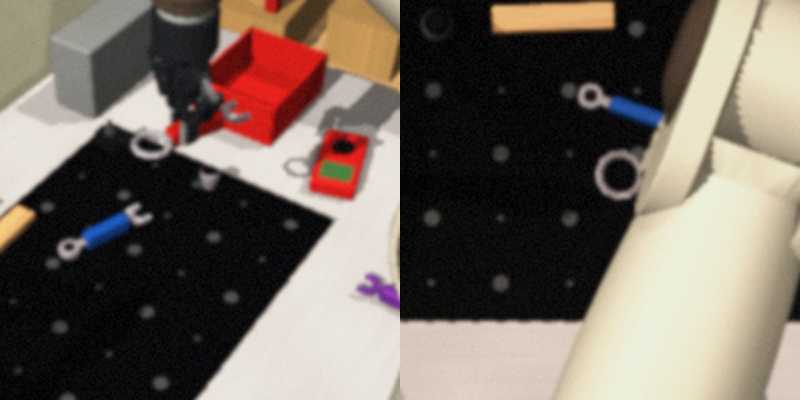

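The side view shows the eye at crop (152,143), which is full-image (276,131.5). The top view shows it at crop (621.5,175.5), or (330.7,167.7). The spanner is held roughly level, so I'll triangulate the eye.

```bash
cat >> h.py <<'E'
def tri(pt,ps):
    def ray(n,p): a=world(n,*p,depth=.5);b=world(n,*p,depth=1.);return a,(b-a)/np.linalg.norm(b-a)
    a,r=ray('top',pt); b,s=ray('side',ps)
    t=np.linalg.lstsq(np.c_[r,-s],b-a,rcond=None)[0]; return a+r*t[0],b+s*t[1]
E
python3 - <<'E'
from h import *
print(tri((330.7,167.7),(276,131.5)))
t=np.array([.47195,-.16647]);a=np.radians(65.1)
print('expected eye',t+.045*np.array([np.cos(a),np.sin(a)]),.2933-.0099)
im,d=load('side')
for u,v in[(267,131),(276,126),(285,131),(276,137)]:
    print([np.round(world('side',x,y,depth=d[y,x]),4) for x in(u,) for y in(v-1,v,v+1)])
E
```

```text
(array([ 0.4887049 , -0.12707227,  0.28503537]), array([ 0.49045037, -0.12601596,  0.28521087]))
expected eye [ 0.49089661 -0.12565302] 0.2834
[array([ 0.51  , -0.1165,  0.2874]), array([ 0.5089, -0.1148,  0.286 ]), array([ 0.5056, -0.1103,  0.2874])]
[array([ 0.5028, -0.144 ,  0.2876]), array([ 0.5017, -0.1424,  0.2861]), array([ 0.5021, -0.1429,  0.2826])]
[array([ 0.4751, -0.1418,  0.2861]), array([ 0.4729, -0.1385,  0.2863]), array([ 0.4698, -0.1338,  0.2878])]
[array([ 0.4812, -0.1126,  0.2848]), array([ 0.4766, -0.1059,  0.2885]), array([ 0.4766, -0.1059,  0.2855])]
```

Request:
play_rows(
  increments=[
    [[8,-1.5,0],[0,0,-1],1],
    [[24,-4.5,0],[0,0,-3],1],
    [[44,-8.5,0],[0,0,-5],1],
    [[66,-12.5,0],[0,0,-7],1],
    [[88,-17,0],[0,0,-9],1],
    [[110,-21,0],[0,0,-11],1],
    [[132,-25.5,0],[0,0,-13.5],1],
    [[154,-29.5,0],[0,0,-15.5],1],
    [[176,-34,0],[0,0,-18],1],
    [[198,-38,0],[0,0,-20],1],
    [[220,-42,0],[0,0,-22],1],
    [[240,-46,0],[0,0,-24],1],
    [[257,-49.5,0],[0,0,-26],1],
    [[268,-51.5,0],[0,0,-27],1],
    [[273,-52.5,0],[0,0,-27.2],1],
    [[274.3,-52.7,0],[0,0,-27.2],1],
    [[274.3,-52.7,0],[0,0,-27.2],1],
    [[274.3,-52.7,0],[0,0,-27.2],1],
    [[274.3,-52.7,0],[0,0,-27.2],1],
  ],
)

```text
time: 7.0
ee_pos: [0.5398, 0.1039, 0.2945]
tcp_rot: [180.0, 0.0, 92.3]
wrist_force: [0.4, 0.8, -1.9]
opening: 0.0174
grasp_force: 117.4
```

Run:
```python
from h import *
o=telemetry.get_obs(); print(o['ee_pos'],o['tcp_rot'],o['wrist_force'],o['torque'],o['opening'])
im,d=shot('side'); im2,_=shot('top')
cv2.imwrite('pics/hook.png',np.hstack([cv2.resize(im[150:250,130:230],(400,400),interpolation=2),cv2.resize(im2[100:200,150:250],(400,400),interpolation=2)])[:,:,::-1])
```

```text
[0.53978576 0.10393323 0.29445698] [1.79986005e+02 2.54827194e-03 9.22608874e+01] [ 0.38509642  0.81136742 -1.88384782] [ 0.01282776 -0.00643939  0.00614577] 0.01736038917622144
```

View pics/hook.png

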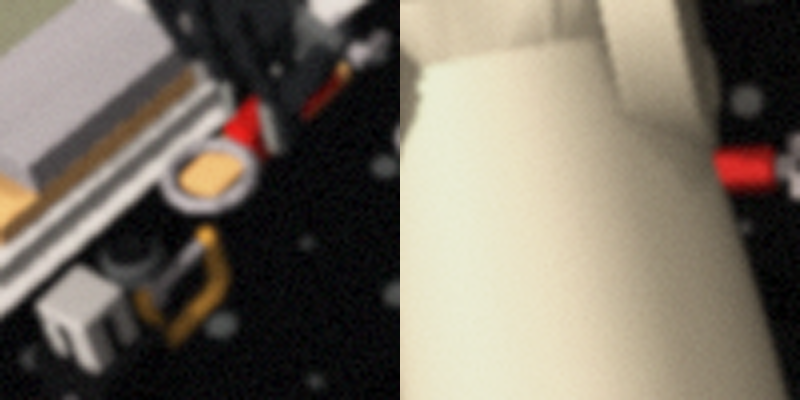

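In the side crop the eye at (211,175), full-image (182.8,193.8), is above the nose tip at (207,236). The top view is blocked by the arm. I'll check the relative alignment.

Run:
```python
from h import *
for z in(.283,.2855): print('eye',world('side',182.8,193.8,z=z))
print('far bar in', world('side',130+190/4,150+205/4,z=.2845))
for z in(.245,.247): print('nose',world('side',130+207/4,150+236/4,z=z))
```

```text
eye [0.53765997 0.14770581 0.283     ]
eye [0.53568771 0.14916703 0.2855    ]
far bar in [0.53120953 0.17002455 0.2845    ]
nose [0.53903346 0.15955646 0.245     ]
nose [0.5375406  0.16062428 0.247     ]
```

Request:
play_rows(
  increments=[
    [[1,0.5,0],[0,0,0],1],
    [[2,1,4],[0,0,0],1],
    [[2,1,12],[0,0,0],1],
    [[2,1,20],[0,0,0],1],
    [[2,1,26],[0,0,0],1],
    [[2,1,29],[0,0,0],1],
    [[2,1,31],[0,0,0],1],
    [[2,1,32],[0,0,0],1],
    [[2,1,32],[0,0,0],1],
    [[2,1,32],[0,0,0],1],
  ],
)

```text
time: 8.1
ee_pos: [0.5408, 0.1065, 0.2625]
tcp_rot: [180.0, -0.0, 92.3]
wrist_force: [-0.1, 0.3, -1.8]
opening: 0.0174
grasp_force: 117.5
```

Request:
play_rows(
  increments=[
    [[0,0,1],[0,0,0],1],
    [[0,0,2],[0,0,0],1],
    [[0,0,3],[0,0,0],1],
    [[0,0,3],[0,0,0],1],
  ],
)

```text
time: 8.5
ee_pos: [0.5408, 0.1065, 0.2594]
tcp_rot: [180.0, -0.0, 92.3]
wrist_force: [0.0, -0.3, -1.0]
opening: 0.0176
grasp_force: 117.6
```

Request:
play_rows(
  increments=[
    [[0,0,1],[0,0,0],1],
    [[0,0,2],[0,0,0],1],
    [[0,0,3],[0,0,0],1],
    [[0,0,3],[0,0,0],1],
  ],
)

```text
time: 8.9
ee_pos: [0.5408, 0.1064, 0.2561]
tcp_rot: [-180.0, 0.0, 92.3]
wrist_force: [0.7, -1.1, 1.3]
opening: 0.0176
grasp_force: 117.7
```

Request:
play_rows(
  increments=[
    [[0,0,1],[0,0,0],1],
    [[0,0,2],[0,0,0],1],
    [[0,0,3],[0,0,0],1],
    [[0,0,3],[0,0,0],1],
  ],
)

```text
time: 9.3
ee_pos: [0.5407, 0.1066, 0.2531]
tcp_rot: [-180.0, -0.0, 92.3]
wrist_force: [1.3, -1.3, 0.8]
opening: 0.0174
grasp_force: 117.7
```

Run:
```python
from h import *
o=telemetry.get_obs(); print(o['ee_pos'],o['tcp_rot'],o['wrist_force'],o['torque'],o['opening'])
im,d=shot('side')
cv2.imwrite('pics/press.png',cv2.resize(im[160:250,130:230],(800,720),interpolation=2)[:600,:,::-1])
```

```text
[0.54074723 0.10656348 0.25312574] [-1.79995589e+02 -4.84035040e-03  9.23106713e+01] [ 1.25988418 -1.3163796   0.80115427] [ 0.00619771 -0.13171242 -0.06477127] 0.017364223634255327
```

View pics/press.png

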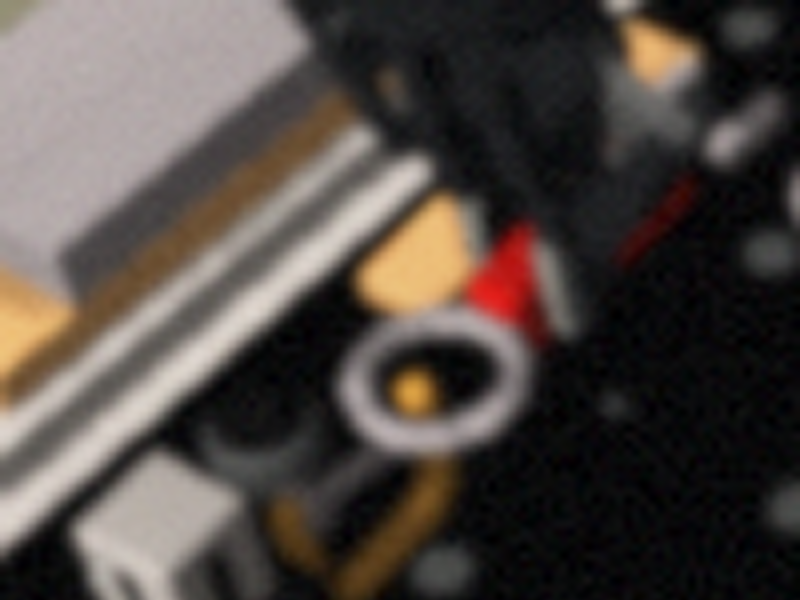

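The nose tip at (415,390) stands inside the eye, and the gate is being pressed with about 3 N. Contact came at TCP z of about 0.258, so slip-past should come near 0.222-0.226 and bottoming at about 0.219.

Request:
play_rows(
  increments=[
    [[0,0,1.5],[0,0,0],1],
    [[0,0,3],[0,0,0],1],
    [[0,0,4.5],[0,0,0],1],
    [[0,0,6],[0,0,0],1],
    [[0,0,7],[0,0,0],1],
    [[0,0,7],[0,0,0],1],
  ],
)

```text
time: 9.95
ee_pos: [0.5407, 0.1065, 0.2461]
tcp_rot: [-180.0, 0.0, 92.3]
wrist_force: [-0.5, 0.4, 0.9]
opening: 0.0178
grasp_force: 117.8
```

Request:
play_rows(
  increments=[
    [[0,0,1.5],[0,0,0],1],
    [[0,0,3],[0,0,0],1],
    [[0,0,4.5],[0,0,0],1],
    [[0,0,6],[0,0,0],1],
    [[0,0,7],[0,0,0],1],
    [[0,0,7],[0,0,0],1],
  ],
)

```text
time: 10.55
ee_pos: [0.5407, 0.1064, 0.2391]
tcp_rot: [-180.0, 0.0, 92.3]
wrist_force: [-0.1, -1.8, 1.2]
opening: 0.0181
grasp_force: 117.8
```

Request:
play_rows(
  increments=[
    [[0,0,1.5],[0,0,0],1],
    [[0,0,3],[0,0,0],1],
    [[0,0,4.5],[0,0,0],1],
    [[0,0,6],[0,0,0],1],
    [[0,0,7],[0,0,0],1],
    [[0,0,7],[0,0,0],1],
  ],
)

```text
time: 11.15
ee_pos: [0.5407, 0.1064, 0.232]
tcp_rot: [-180.0, 0.0, 92.3]
wrist_force: [-0.4, -1.7, 0.7]
opening: 0.0179
grasp_force: 117.8
```

Request:
play_rows(
  increments=[
    [[0,0,1],[0,0,0],1],
    [[0,0,2],[0,0,0],1],
    [[0,0,3],[0,0,0],1],
    [[0,0,4],[0,0,0],1],
    [[0,0,4],[0,0,0],1],
  ],
)

```text
time: 11.65
ee_pos: [0.5407, 0.1062, 0.2279]
tcp_rot: [-180.0, 0.0, 92.3]
wrist_force: [1.1, -3.5, -1.4]
opening: 0.0174
grasp_force: 117.7
```

Request:
play_rows(
  increments=[
    [[0,0,1],[0,0,0],1],
    [[0,0,2],[0,0,0],1],
    [[0,0,2],[0,0,0],1],
  ],
)

```text
time: 11.95
ee_pos: [0.5407, 0.1063, 0.226]
tcp_rot: [-180.0, 0.0, 92.3]
wrist_force: [0.2, -3.9, -3.2]
opening: 0.0176
grasp_force: 117.6
```

Request:
play_rows(
  increments=[
    [[0,0,1],[0,0,0],1],
    [[0,0,2],[0,0,0],1],
    [[0,0,2],[0,0,0],1],
  ],
)

```text
time: 12.25
ee_pos: [0.5407, 0.1064, 0.224]
tcp_rot: [-180.0, 0.0, 92.3]
wrist_force: [-0.2, -3.8, -1.1]
opening: 0.0178
grasp_force: 117.6
```

Request:
play_rows(
  increments=[
    [[0,0,0.7],[0,0,0],1],
    [[0,0,1.3],[0,0,0],1],
    [[0,0,1.3],[0,0,0],1],
  ],
)

```text
time: 12.55
ee_pos: [0.5406, 0.107, 0.2228]
tcp_rot: [-180.0, -0.0, 92.3]
wrist_force: [-0.4, 0.4, -2.6]
opening: 0.0173
grasp_force: 117.6
```

Run:
```python
from h import *
im,d=shot('side'); o=telemetry.get_obs(); print(o['ee_pos'],o['wrist_force'],o['torque'])
cv2.imwrite('pics/p2.png',cv2.resize(im[180:250,140:220],(640,560),interpolation=2)[:,:,::-1])
```

```text
[0.54067061 0.10691371 0.22284484] [-0.58037689  0.69010885 -2.23333708] [-0.01820961  0.04427033  0.02262376]
```

View pics/p2.png

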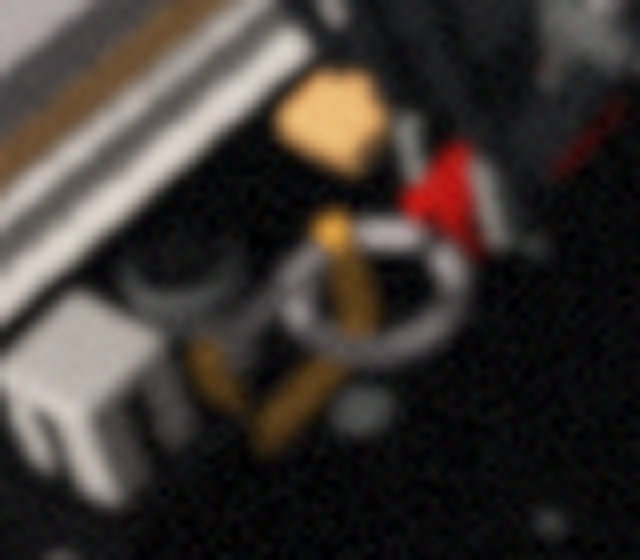

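The sideways load vanished and TCP y jumped 0.7 mm. In the picture the gate is back at the nose, running from (205,345) to (330,235), and the eye's bar is below it, so it has snapped in. Next I'll tilt the handle down about the eye's bar so the release is gentle.

Request:
play_rows(
  increments=[
    [[-0.2,0,2.3],[0,2,0],1],
    [[-0.5,0,4.6],[0,4,0],1],
    [[-0.5,0,8.2],[0,7,0],1],
    [[-0.5,0,11.7],[0,10,0],1],
    [[-0.2,0,15.1],[0,13,0],1],
    [[-0.2,0,15.1],[0,13,0],1],
  ],
)

```text
time: 13.2
ee_pos: [0.5406, 0.1057, 0.2072]
tcp_rot: [-179.9, -13.1, 92.2]
wrist_force: [-0.4, 0.4, -2.1]
opening: 0.0175
grasp_force: 117.5
```

Request:
play_rows(
  increments=[
    [[-0.4,0,3.4],[0,3,0],1],
    [[-0.6,0,5.8],[0,5,0],1],
    [[-0.7,0,8.7],[0,7.5,0],1],
    [[-0.7,0,11.6],[0,10,0],1],
    [[-0.5,0,14.5],[0,12.5,0],1],
    [[-0.2,0,17.4],[0,15,0],1],
    [[-0.2,0,17.4],[0,15,0],1],
  ],
)

```text
time: 13.9
ee_pos: [0.5404, 0.1097, 0.1901]
tcp_rot: [-179.9, -28.0, 92.2]
wrist_force: [-0.4, 0.4, -2.3]
opening: 0.0178
grasp_force: 117.5
```

Request:
play_rows(
  increments=[
    [[-0.4,0,3.4],[0,3,0],1],
    [[-0.6,0,5.8],[0,5,0],1],
    [[-0.7,0,8.7],[0,7.5,0],1],
    [[-0.7,0,11.6],[0,10,0],1],
    [[-0.5,0,14.5],[0,12.5,0],1],
    [[-0.2,0,17.4],[0,15,0],1],
    [[-0.2,0,17.4],[0,15,0],1],
    [[-0.2,0,17.4],[0,15,0],1],
  ],
)

```text
time: 14.7
ee_pos: [0.5404, 0.1181, 0.1755]
tcp_rot: [-180.0, -42.9, 92.3]
wrist_force: [-0.2, -0.9, -2.0]
opening: 0.0178
grasp_force: 117.5
```

Request:
play_rows(
  increments=[
    [[0,0,0],[0,0,0],0.5],
    [[0,0,0],[0,0,0],0.2],
    [[0,0,0],[0,0,0],0],
    [[0,0,0],[0,0,0],0],
    [[0,0,0],[0,0,0],0],
    [[0,0,0],[0,0,0],0],
    [[0,0,-5],[0,0,0],0],
    [[0,0,-15],[0,0,0],0],
    [[0,0,-30],[0,0,0],0],
    [[0,0,-50],[0,0,0],0],
    [[0,0,-70],[0,0,0],0],
    [[0,0,-90],[0,0,0],0],
    [[0,0,-110],[0,0,0],0],
    [[0,0,-125],[0,0,0],0],
    [[0,0,-130],[0,0,0],0],
    [[0,0,-130],[0,0,0],0],
    [[0,0,-130],[0,0,0],0],
  ],
)

```text
time: 16.4
ee_pos: [0.5438, 0.0295, 0.2701]
tcp_rot: [-180.0, -43.0, 92.3]
wrist_force: [0.8, -0.3, -0.2]
opening: 0.0855
grasp_force: 0.0
```

Request:
play_rows(
  increments=[
    [[0,0,0],[0,0,0],0],
    [[0,0,0],[0,0,0],0],
    [[0,0,0],[0,0,0],0],
    [[0,0,0],[0,0,0],0],
    [[0,0,0],[0,0,0],0],
    [[0,0,0],[0,0,0],0],
    [[0,0,0],[0,0,0],0],
    [[0,0,0],[0,0,0],0],
    [[0,0,0],[0,0,0],0],
    [[0,0,0],[0,0,0],0],
    [[0,0,0],[0,0,0],0],
    [[0,0,0],[0,0,0],0],
    [[0,0,0],[0,0,0],0],
    [[0,0,0],[0,0,0],0],
    [[0,0,0],[0,0,0],0],
    [[0,0,0],[0,0,0],0],
    [[0,0,0],[0,0,0],0],
    [[0,0,0],[0,0,0],0],
    [[0,0,0],[0,0,0],0],
    [[0,0,0],[0,0,0],0],
  ],
)

```text
time: 18.4
ee_pos: [0.5439, 0.0294, 0.2705]
tcp_rot: [180.0, -43.0, 92.3]
wrist_force: [0.3, 0.4, -0.6]
opening: 0.0856
grasp_force: 0.0
```

Run:
```python
from h import *
F=[shot('side')[0].astype(int) for _ in range(8)]
s=(slice(190,330),slice(120,220)); g=[cv2.GaussianBlur(f[s].astype(np.float32),(5,5),0) for f in F]
print([round(float(np.abs(x-g[0]).max()),1) for x in g[1:]])
cv2.imwrite('pics/hang.png',cv2.resize(F[-1].astype(np.uint8)[190:330,110:240],None,fx=4.2,fy=4.2,interpolation=2)[:,:,::-1])
```

```text
[6.5, 5.5, 5.8, 5.8, 6.1, 5.8, 6.3]
```

View pics/hang.png

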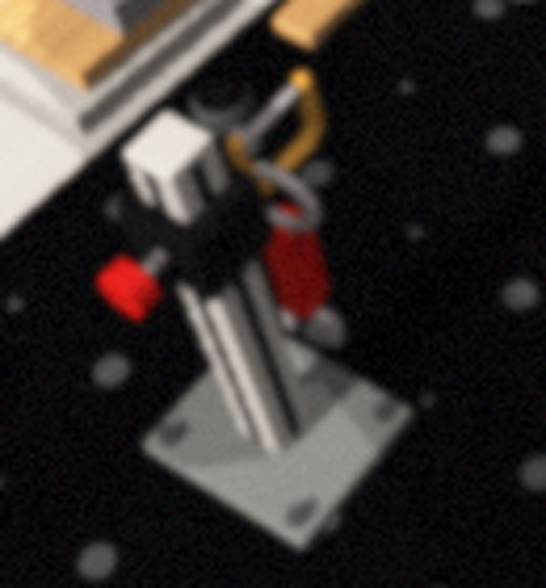

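The spanner hangs from the hook by its eye at (295,190), with the handle down and the gate shut along (240,140)-(300,85). The frames differ only by noise. I'll wait a little longer, then hand in.

Request:
play_rows(
  increments=[
    [[0,0,0],[0,0,0],0],
    [[0,0,0],[0,0,0],0],
    [[0,0,0],[0,0,0],0],
    [[0,0,0],[0,0,0],0],
    [[0,0,0],[0,0,0],0],
    [[0,0,0],[0,0,0],0],
    [[0,0,0],[0,0,0],0],
    [[0,0,0],[0,0,0],0],
    [[0,0,0],[0,0,0],0],
    [[0,0,0],[0,0,0],0],
    [[0,0,0],[0,0,0],0],
    [[0,0,0],[0,0,0],0],
    [[0,0,0],[0,0,0],0],
    [[0,0,0],[0,0,0],0],
    [[0,0,0],[0,0,0],0],
    [[0,0,0],[0,0,0],0],
    [[0,0,0],[0,0,0],0],
    [[0,0,0],[0,0,0],0],
    [[0,0,0],[0,0,0],0],
    [[0,0,0],[0,0,0],0],
  ],
)

```text
time: 20.8
ee_pos: [0.5439, 0.0294, 0.2705]
tcp_rot: [180.0, -43.0, 92.3]
wrist_force: [1.0, 0.5, -0.5]
opening: 0.0852
grasp_force: 0.0
```

```bash
python3 -c "
from h import *
print(workorder.job_done())"
```

```text
the job is handed in; nothing more can be done
None
```

The job is handed in at about 21 s, with no verdict returned: the red spanner hangs still from the snap hook by its eye, handle down, the gate shut above it and the gripper clear.

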